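# Shut and latch the bench incubator

### The arm

A 6-joint arm with a two-finger parallel gripper is mounted at the origin on the work surface. World frame = base frame: x ahead of the robot, y to its left, z up, the work surface at z = 0. Lengths are in m, angles in rad, forces in N, time in s.
With the tool pointing down it reaches from about 0.375 to 0.925 m from the base axis. Payload 5.7 kg.
Tool frame: the origin (TCP) lies on the centre line of the jaws, within the pads' length; the fingertips stand 17 mm ahead of it and the grasp point (between the pads) lies 2 mm behind it; z points along the fingers, y is the line along which they close (so a half turn about z gives the same grasp; the last joint's range is limited). The gripper opens to 85 mm and grips with 20 to 120 N. Pads are 22 mm wide; open, the fingers measure 114 mm over their backs; the gripper's body (76 mm by 85 mm) begins 54 mm behind the grasp point. The pads swing forward as they close: fully open they stand 13 mm farther back than shut.
Start: joints at [0.989, 0.359, 1.51, -0, 1.272, -0.115], TCP at [0.27, 0.536, 0.248] pointing down, gripper open.
Joint ranges: [-2.97, 2.97], [-1.01, 2.36], [0.21, 2.38], [-0.96, 4.11], [0.2, 2.71], [-2.98, 2.98]. Speed limits (rad/s): [2.39, 2.39, 3.14, 3.14, 3.14, 3.14].

### API

Orientations are given as a 3x3 rotation matrix whose columns are the frame's x, y, z axes.
In Python, from plant import bot gives the robot as it stands. The module is installed in compiled form; this text tells all that it offers.
- The arm moves only by the shell command python3 -m inch 'ROWS' [OPENING]. ROWS is JSON, a list of rows, each a list of 2 entries, a list of its own where there are three numbers: the shift along the tool's x, y, z in cm, then the turn, a rotation vector about the tool's x, y, z in degrees. A call has 1 to 5 rows; each row is the pose to reach, as a shift and turn from the pose commanded when the call began, along the tool's axes at that moment; what a row does not reach only later rows make up. A row lasts 1/10 s, in which the tool goes at most 50 mm and 8.59 degrees, less where a joint would pass 70% of its speed; a pose out of reach is approached as far as the arm can. A call with a gripper value outside its range is refused whole. OPENING is the opening in per cent of the stroke, from 0 (shut) to 100 (fully open), set as the call begins (- or left out, the last holds). The fingers move at their own pace and stop on an object; the grip force is fixed at half the most. Time passes only in rows, so rows that repeat a pose let the fingers close. It gives the time, the measured TCP pose, the force, the opening and the grip force at its end, in the units of the state.
- bot.sense(): the state, without advancing time (a new reading comes with each control period).
- bot.get_image(name): name is "side" or "top" or "wrist"; returns a dict with "frame" (480x640x3 uint8, red, green, blue), "camera_matrix" (3x3 intrinsics, pixels), "rvec" (rotation vector, rad) and "tvec" (3), from world to camera coordinates, as OpenCV has them. Camera axes: x right, y down, z forward; pixel columns grow to the right and rows downward; lengths in m; the calibration is good to about 2 mm. The wrist camera is an equidistant fisheye: a pixel r from the principal point sees the ray r / f radians off the axis. A picture is of the moment at which its call begins. There is no depth.
- bot.close_job(): hands the job in; it is judged then, once.
Trained networks look in the newest picture that a camera, given by its name, has taken for a name from the list of things; names that differ only in an ending like _2 or _b are one class to them, and where a whole thing is asked for, a point or a joint stands for the part that bears it (a point fixed in the world has none). Each returns a list of dicts, best first, with "p" (0 to 1); they miss things now and then, are a little off and sometimes report something else, mostly with a low value. They report only what shows in the picture. A call takes as long as a camera call.
- bot.silhouettes(camera, name): "pixels" (480x640 bool, what is visible of it) and "extent" ([left, top, right, bottom] in pixels, round what is visible of it).
- bot.pinpoint(camera, name): "at" ([column, row] in pixels: a listed point, or the origin of a listed thing).
The state is a dict: "time_s": time; "joint_pos": joint angles; "qvel": joint speeds; "joint_efforts": joint torques, N m; "tcp_pos": TCP position; "tcp_rot": TCP orientation; "wrist_force": force on the tool from outside, world axes, zero at the start; "torque": the same for the moment, N m; "grip_width": finger opening in m; "gripper_force": force on a finger pad.
Only numpy, scipy, OpenCV 4.12 (cv2) and the standard library are available. Lean on these libraries where they do the work, as an engineer would, in place of code of your own. Each camera call takes 0.05 s, during which the arm holds its last target. There are 200 camera calls.

### The job

Shut the bench incubator: lower its propped lid onto the seal, then press the lid down just enough by the red wing knob and turn the knob clockwise as far as it goes, so that the hidden tongue swings under the frame edge and holds the lid down. Lower and press gently so as not to crush the soft seal, never force the knob if the tongue catches, let go, and leave everything else on the bench where it is.

Things in the scene. Friction and masses are not known exactly. Their poses are not given: they have to be found in the camera images.
- lid (a joint): lid angle, rad: about 0.028 when the lid just lies on the seal, 0 when pressed 7 mm into it; starts propped at 0.35 to 0.7. The white lid (264 x 276 mm, 14 mm thick) opens upward about a level hinge at the incubator's far edge; a counterbalanced, slightly stiff hinge holds it where it is left, a push of 1 to 3 N at the front lowers it.
- knob (a joint): turn of the knob, rad, growing clockwise from above: 0 = wing parallel to the lid's front edge, tongue clear; end stop 1.45 = wing pointing to the front, tongue under the frame. Starts at 0 to 0.25; friction 0.05 N m, stays where left. If the lid is not pressed deep enough the tongue strikes the keeper's side at about 0.45 and the knob binds: back off, press deeper, do not force it.
- knob_grip (a point): centre of the knob's red wing, on the knob's axis, 25 mm above the lid's top face, 206 mm from the hinge, midway across the lid. The wing is a bar 12 mm thick, 56 mm long, 30 mm high (15 mm below to 15 mm above this point). Axes: z = knob's axis, square to the lid; y = along the wing, a white mark on its -y half (over the tongue).
- knob_skirt (a point): centre of the top face of the knob's black round skirt (54 mm across), 17 mm below the wing's centre and 8 mm above the lid's top face. The skirt turns with the knob: fingertips that hold the wing may bear on it to press the lid down.
- lid_front (a point): bare point on the lid's top face to push on, 206 mm from the hinge and 56 mm behind the lid's front edge, 75 mm to the left of the knob's axis; bare for 40 mm around. Axes are the lid's: x from the front edge towards the hinge, z square to the lid.
- lid_hinge (a point): middle of the lid's hinge axis, level with the lid's underside, 118 mm above the bench. Its y axis is the hinge axis (a right-handed turn about y opens the lid), x points from the incubator's front to its back, z up.
- incubator: white and teal bench incubator, fixed: 264 mm deep, 280 mm wide, rim 115 mm high, on its right a console 100 mm wide and 78 mm high. Origin: on the bench under the chamber's middle; x from front to back, y to the left. With the lid shut the knob's axis is 78 mm in front of the origin and the lid's top about 138 mm above the bench.
- seal: soft silicone seal round the mouth, bearing the lid 246 mm from the hinge; it yields from the first touch, about 4.3 N per mm. It must be squeezed 2.6 to 3.9 mm (differs from case to case; 13 to 19 N of push on the knob) before the tongue can pass under the frame; 20 N on the seal (4.7 mm, about 23 N of push on the knob) spoils it. Origin: middle of its underside.
- keeper: steel keeper plate, the frame's inner edge in front of the knob (18 x 60 x 5 mm), hidden by the shut lid, its height set by hand (varies 1.2 mm). Origin: middle of its underside, where the tongue (12 mm wide, 5 thick, reaching 34 mm from the knob's axis) must end. The tongue may strike it with 10 N at most while swinging in (0.3 N m on the knob); at rest it carries 10 to 17 N; over 30 N breaks it.
- dropper_a_mid (a point): middle of the dropper bottle with the white cap (32 mm across, 90 mm high), upright, beside the incubator; bystander
- dropper_b_mid (a point): middle of the dropper bottle with the blue cap, same size, upright; bystander
- well_plate_mid (a point): middle of the clear 24-well plate (127 x 85 x 18 mm) lying beside the incubator; bystander
- beaker_mid (a point): middle of the glass beaker (68 mm across, 90 mm high), upright; bystander
- reagent_mid (a point): middle of the amber reagent bottle (64 mm across, 130 mm high), upright; bystander
- tip_box_mid (a point): middle of the blue pipette tip box (120 x 85 x 72 mm); bystander
- timer_mid (a point): middle of the white bench timer (65 x 65 x 18 mm); bystander

How it is judged:
By the outcome, as a careful person would: the job done as asked, in the order asked, and still so for the second after the job is handed in, with the robot touching nothing.
It also fails if it takes over 61 s, if anything falls off the work surface, if the arm or the gripper's body presses on something with over 40 N, if the wrist force passes 120 N, or if a joint passes its speed limit or range.

## Working session

There is one attempt and no reset: what is moved stays moved. The work goes in short steps, Python scripts to look and compute and a shell command to move; the robot and the scene stay as the last step left them, time stands still between calls to the robot, and variables do not carry over. Pictures are saved under pics/ and viewed, at most 10 in all, crops included, and the job is handed in when it is done.

```bash
mkdir -p pics
cat > h.py <<'E'
from plant import bot
import numpy as np, cv2
def cam(n):
    d=bot.get_image(n); d['K']=np.array(d['camera_matrix'],float); d['R']=cv2.Rodrigues(np.array(d['rvec'],float))[0]; d['t']=np.array(d['tvec'],float).ravel(); d['n']=n; return d
def ray(d,uv):
    K=d['K']; x=(uv[0]-K[0,2])/K[0,0]; y=(uv[1]-K[1,2])/K[1,1]
    if d['n']=='wrist':
        r=np.hypot(x,y); v=np.array([x/r*np.sin(r),y/r*np.sin(r),np.cos(r)]) if r>0 else np.array([0,0,1.])
    else: v=np.array([x,y,1.]); v/=np.linalg.norm(v)
    return -d['R'].T@d['t'], d['R'].T@v
def tri(rs):
    A=np.zeros((3,3)); b=np.zeros(3)
    for c,v in rs:
        P=np.eye(3)-np.outer(v,v); A+=P; b+=P@c
    x=np.linalg.solve(A,b); return x,[np.linalg.norm((np.eye(3)-np.outer(v,v))@(x-c)) for c,v in rs]
def save(d,f): cv2.imwrite('pics/'+f,d['frame'][:,:,::-1])
E
python3 - <<'E'
from h import *
np.set_printoptions(precision=4,suppress=True)
C={n:cam(n) for n in('side','top','wrist')}
for n in C: save(C[n],n+'0.png')
for nm in ['knob_grip','knob_skirt','lid_front','lid_hinge','incubator','dropper_a_mid','dropper_b_mid','well_plate_mid','beaker_mid','reagent_mid','tip_box_mid','timer_mid']:
    rs=[]
    for n in('side','top','wrist'):
        p=bot.pinpoint(n,nm)
        s=[(np.round(q['at'],1).tolist(),round(float(q['p']),2)) for q in p[:2]]
        print(nm,n,s)
        if n!='wrist' and p: rs.append(ray(C[n],p[0]['at']))
    if len(rs)==2: print('   ->',*tri(rs))
print(bot.sense())
for n in C: print(n,-C[n]['R'].T@C[n]['t'])
E
```

```text
knob_grip side [([183.7, 226.7], 0.71), ([409.3, 229.3], 0.7)]
knob_grip top [([207.5, 242.8], 0.64)]
knob_grip wrist []
   -> [ 0.6585 -0.1102  0.4241] [np.float64(0.2600515765075137), np.float64(0.26005157650751365)]
knob_skirt side []
knob_skirt top [([204.8, 244.8], 0.87)]
knob_skirt wrist []
lid_front side [([438.0, 238.7], 0.72)]
lid_front top [([173.0, 252.9], 0.86), ([496.1, 259.8], 0.56)]
lid_front wrist [([217.0, 317.1], 0.28)]
   -> [0.5524 0.2224 0.2504] [np.float64(0.002071499672117498), np.float64(0.0020714996721176568)]
lid_hinge side [([394.9, 313.2], 0.59)]
lid_hinge top [([217.1, 195.2], 0.83), ([204.2, 243.4], 0.22)]
lid_hinge wrist []
   -> [0.7116 0.1409 0.1227] [np.float64(0.002585685819980332), np.float64(0.002585685819980359)]
incubator side []
incubator top [([171.1, 251.8], 0.31), ([216.1, 195.0], 0.27)]
incubator wrist []
dropper_a_mid side [([471.2, 314.1], 0.64)]
dropper_a_mid top [([140.1, 278.4], 0.7)]
dropper_a_mid wrist []
   -> [ 0.5599  0.3793 -0.0163] [np.float64(0.00843711673469196), np.float64(0.00843711673469205)]
dropper_b_mid side [([469.9, 31
[... 1289 characters left out ...]
8477442), np.float64(0.0017669180808477561)]
{'time_s': 1.95, 'joint_pos': array([ 0.9889,  0.3588,  1.5104, -0.    ,  1.2725, -0.1151]), 'qvel': array([ 0.0002,  0.0013, -0.001 ,  0.001 ,  0.0006,  0.0012]), 'joint_efforts': array([ -0.0001, -52.7575, -27.9041,  -0.0002,   0.0018,  -0.    ]), 'tcp_pos': array([0.27  , 0.5358, 0.2483]), 'tcp_rot': array([[-0.893 ,  0.45  , -0.    ],
       [ 0.45  ,  0.893 , -0.0001],
       [ 0.    , -0.0001, -1.    ]]), 'wrist_force': array([ 0.0819, -0.0769,  0.5931]), 'torque': array([ 0.0027, -0.0215,  0.0258]), 'gripper_force': 0.0, 'grip_width': 0.08533395373092521}
side [1.4784 0.0778 1.1135]
top [ 0.3228 -0.0525  1.2094]
wrist [0.1991 0.5716 0.3725]
```

View images.

Run:
```python
import cv2,numpy as np
a=cv2.imread('pics/side0.png')[180:400,330:530]; b=cv2.imread('pics/top0.png')[160:400,110:310]
a=cv2.resize(a,(400,440)); b=cv2.resize(b,(400,480))
c=np.zeros((480,800,3),np.uint8); c[:440,:400]=a; c[:,400:]=b
cv2.imwrite('pics/c0.png',c)
```

```text
(no output)
```

View pics/c0.png

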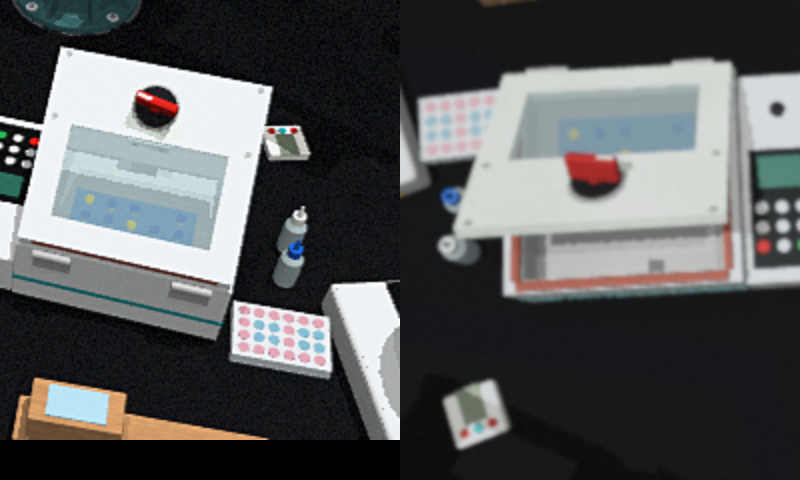

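View pics/top0.png

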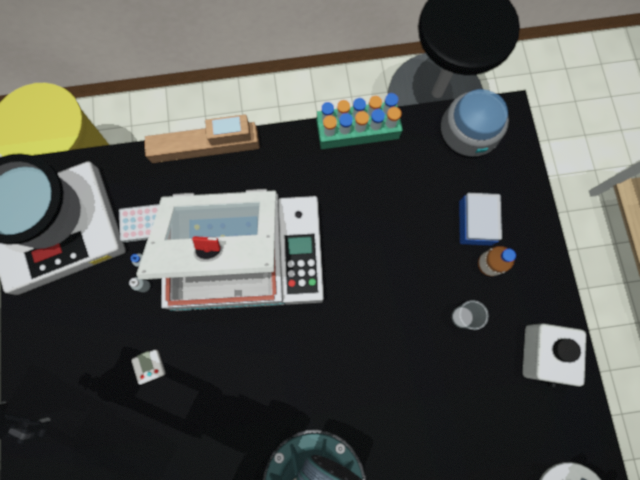

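```bash
cat > fit.py <<'E'
from h import *
from scipy.optimize import least_squares
def Z(a): c,s=np.cos(a),np.sin(a); return np.array([[c,-s,0],[s,c,0],[0,0,1.]])
def Y(a): c,s=np.cos(a),np.sin(a); return np.array([[c,0,s],[0,1,0],[-s,0,c]])
L={'grip':(-.206,0,.039),'skirt':(-.206,0,.022),'front':(-.206,.075,.014),'hinge':(0,0,0),'cl':(-.262,.138,.014),'cr':(-.262,-.138,.014)}
def lidpt(p,k): # p=x,y,yaw,th
    return np.array([p[0],p[1],.118])+Z(p[2])@Y(p[3])@np.array(L[k] if isinstance(k,str) else k)
def proj(d,P):
    return cv2.projectPoints(np.array([P]),d['rvec'],d['tvec'],d['K'],None)[0].ravel()
E
python3 - <<'E'
from fit import *
np.set_printoptions(precision=4,suppress=True)
C={n:cam(n) for n in('side','top')}
ob=[('side','grip',(409.3,229.3)),('top','grip',(207.5,242.8)),('top','skirt',(204.8,244.8)),('side','front',(438,238.7)),('top','front',(173,252.9)),('side','hinge',(394.9,313.2)),('top','hinge',(217.1,195.2)),('side','cl',(466,223.5)),('side','cr',(361,203.5)),('top','cl',(138.5,276.5)),('top','cr',(276,271))]
f=lambda p:np.concatenate([proj(C[n],lidpt(p,k))-np.array(uv) for n,k,uv in ob])
r=least_squares(f,[.71,.14,0,.5],loss='soft_l1'); print(r.x); 
for o,e in zip(ob,f(r.x).reshape(-1,2)): print(o[:2],e)
p=r.x
for k in L: print(k,lidpt(p,k))
q=p.copy();q[3]=.028
for k in L: print('shut',k,lidpt(q,k))
print(np.linalg.lstsq(np.zeros((1,1)),np.zeros(1),rcond=None)[0], bot.sense()['time_s'])
E
```

```text
[ 0.708   0.1384 -0.0619  0.5985]
('side', 'grip') [-0.7928  2.9041]
('top', 'grip') [-2.2391  0.2023]
('top', 'skirt') [2.1609 4.0581]
('side', 'front') [-0.8073  0.9779]
('top', 'front') [-0.7035  1.4644]
('side', 'hinge') [-2.1168 -0.1546]
('top', 'hinge') [0.4843 2.0155]
('side', 'cl') [-0.1744 -0.3262]
('side', 'cr') [-1.0827  1.056 ]
('top', 'cl') [-1.7096 -0.2839]
('top', 'cr') [-3.2605 -5.5897]
grip [0.5601 0.1476 0.2663]
skirt [0.5505 0.1482 0.2522]
front [0.5506 0.2233 0.2456]
hinge [0.708  0.1384 0.118 ]
cl [0.5084 0.2891 0.2772]
cr [0.4913 0.0136 0.2772]
shut grip [0.5036 0.1511 0.1628]
shut skirt [0.5031 0.1511 0.1458]
shut front [0.5075 0.226  0.1378]
shut hinge [0.708  0.1384 0.118 ]
shut cl [0.4555 0.2923 0.1393]
shut cr [0.4385 0.0169 0.1393]
[0.] 2.05
```

```bash
cat > go.py <<'E'
from plant import bot; import numpy as np, sys
s=bot.sense(); R=s['tcp_rot']; p=s['tcp_pos']
t=np.array([float(v) for v in sys.argv[1:4]]); print('shift cm',np.round(R.T@(t-p)*100,2),'yaw y deg',round(np.degrees(np.arctan2(R[1,1],R[0,1])),2))
if len(sys.argv)>4: print('cw turn',round(np.degrees(np.arctan2(R[1,1],R[0,1]))-float(sys.argv[4]),2))
E
python3 -m inch '[[[0,0,-4],[0,0,0]],[[-3,-1,-7.5],[0,0,0]],[[-7,-3,-8],[0,0,8]],[[-12,-5,-8],[0,0,16]],[[-17,-7,-8],[0,0,24]]]' 0
python3 go.py 0.55 0.224 0.31 -3.5
```

```text
time_s: 2.55
tcp_pos: [0.3861, 0.4015, 0.329]
tcp_rot: [[-0.629, 0.777, 0.001], [0.777, 0.629, 0.001], [-0.0, 0.002, -1.0]]
wrist_force: [1.7, 0.2, -1.4]
grip_width: 0.012
gripper_force: 0.0
shift cm [-24.11   1.56   1.91] yaw y deg 39.0
cw turn 42.5
```

```bash
python3 -m inch '[[[-5,0.3,0],[0,0,8]],[[-10,0.6,0],[0,0,16]],[[-15,1,0],[0,0,24]],[[-20,1.3,0],[0,0,32]],[[-24,1.5,0],[0,0,40]]]' 0
python3 -m inch '[[[0,0,0],[0,0,0]],[[0,0,0],[0,0,0]]]' 0
python3 go.py 0.55 0.224 0.29 -3.5
python3 - <<'E'
from fit import *
d=cam('wrist'); save(d,'w1.png')
for nm in('lid_front','knob_grip'):
    for q in bot.pinpoint('wrist',nm)[:2]: print(nm,q['at'],q['p'],*ray(d,q['at']))
E
```

```text
time_s: 3.05
tcp_pos: [0.5504, 0.2239, 0.3284]
tcp_rot: [[0.02, 1.0, 0.001], [1.0, -0.02, -0.0], [-0.0, 0.001, -1.0]]
wrist_force: [0.9, 0.0, -0.1]
grip_width: 0.0004
gripper_force: 0.0
time_s: 3.25
tcp_pos: [0.549, 0.2255, 0.328]
tcp_rot: [[0.014, 1.0, -0.001], [1.0, -0.014, 0.0], [0.0, -0.001, -1.0]]
wrist_force: [-0.9, -0.1, -0.7]
grip_width: 0.0003
gripper_force: 0.0
shift cm [-0.15  0.1   3.8 ] yaw y deg -0.81
cw turn 2.69
lid_front [323.0, 267.7] 0.94 [0.54953538 0.30470383 0.45292953] [ 0.00963265 -0.3649454  -0.93097909]
```

View pics/w1.png

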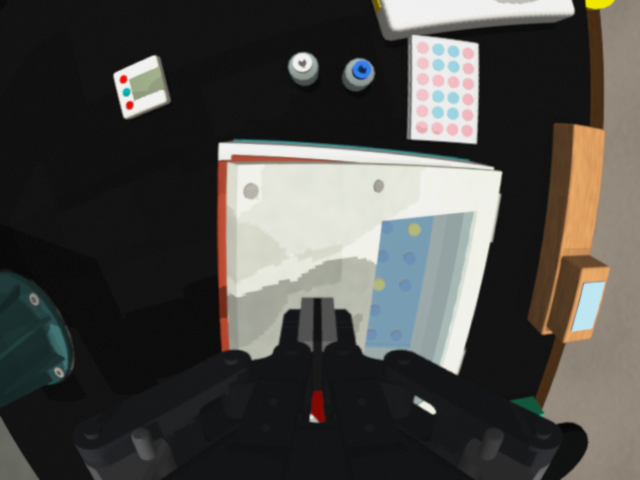

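```bash
python3 -m inch '[[[0,0,2.5],[0,0,0]],[[0,0,4.5],[0,0,0]],[[0,0,5.5],[0,0,0]],[[0,0,6],[0,0,0]],[[0,0,6.5],[0,0,0]]]' 0
python3 -m inch '[[[0,-0.3,0.5],[0,0,0]],[[0,-0.6,1],[0,0,0]],[[0,-0.9,1.5],[0,0,0]],[[0,-1.2,2],[0,0,0]],[[0,-1.5,2.5],[0,0,0]]]' 0
```

```text
time_s: 3.9
tcp_pos: [0.5489, 0.2269, 0.2639]
tcp_rot: [[0.012, 1.0, 0.001], [1.0, -0.012, 0.0], [0.0, 0.001, -1.0]]
wrist_force: [-0.1, 0.2, 2.3]
grip_width: -0.0001
gripper_force: 0.9
time_s: 4.4
tcp_pos: [0.5336, 0.2265, 0.238]
tcp_rot: [[0.013, 1.0, 0.0], [1.0, -0.013, 0.0], [0.0, 0.0, -1.0]]
wrist_force: [0.4, 1.5, 1.7]
grip_width: -0.0003
gripper_force: 0.8
```

```bash
python3 -m inch '[[[0,-0.25,0.55],[0,0,0]],[[0,-0.5,1.1],[0,0,0]],[[0,-0.8,1.7],[0,0,0]],[[0,-1.1,2.2],[0,0,0]],[[0,-1.3,2.8],[0,0,0]]]' 0
python3 -m inch '[[[0,-0.2,0.5],[0,0,0]],[[0,-0.35,1],[0,0,0]],[[0,-0.5,1.5],[0,0,0]],[[0,-0.7,2],[0,0,0]],[[0,-0.8,2.5],[0,0,0]]]' 0
python3 -m inch '[[[0,-0.1,0.4],[0,0,0]],[[0,-0.15,0.7],[0,0,0]],[[0,-0.2,1],[0,0,0]],[[0,-0.25,1.3],[0,0,0]],[[0,-0.3,1.6],[0,0,0]]]' 0
```

```text
time_s: 4.9
tcp_pos: [0.5205, 0.2265, 0.2099]
tcp_rot: [[0.013, 1.0, 0.0], [1.0, -0.013, -0.0], [-0.0, 0.0, -1.0]]
wrist_force: [-0.5, 0.4, 1.8]
grip_width: 0.0001
gripper_force: 0.9
time_s: 5.4
tcp_pos: [0.5126, 0.2267, 0.1849]
tcp_rot: [[0.013, 1.0, -0.0], [1.0, -0.013, -0.0], [-0.0, -0.0, -1.0]]
wrist_force: [-1.6, 1.5, 1.7]
grip_width: -0.0002
gripper_force: 0.9
time_s: 5.9
tcp_pos: [0.5094, 0.2267, 0.169]
tcp_rot: [[0.013, 1.0, -0.0], [1.0, -0.013, -0.0], [-0.0, -0.0, -1.0]]
wrist_force: [-0.8, 1.6, 2.0]
grip_width: 0.0001
gripper_force: 0.9
```

```bash
python3 -m inch '[[[0,0,0.25],[0,0,0]],[[0,0,0.5],[0,0,0]],[[0,0,0.7],[0,0,0]],[[0,0,0.85],[0,0,0]],[[0,0,1],[0,0,0]]]' 0 | egrep 'pos|force'
python3 -m inch '[[[0,0,0.05],[0,0,0]],[[0,0,0.1],[0,0,0]],[[0,0,0.15],[0,0,0]]]' 0| egrep 'pos|force'
python3 -m inch '[[[0,0,0.05],[0,0,0]],[[0,0,0.1],[0,0,0]]]' 0| egrep 'pos|force'
```

```text
tcp_pos: [0.5095, 0.2265, 0.1591]
wrist_force: [-0.7, 0.5, 2.2]
gripper_force: 1.0
tcp_pos: [0.5097, 0.2266, 0.1578]
wrist_force: [-1.6, -0.9, 2.3]
gripper_force: 1.0
tcp_pos: [0.5097, 0.2266, 0.1568]
wrist_force: [-2.1, -0.5, 1.9]
gripper_force: 1.0
```

```bash
python3 -m inch '[[[0,0,0.05],[0,0,0]],[[0,0,0.1],[0,0,0]]]' 0| egrep 'pos|force'
python3 -m inch '[[[0,0,0.05],[0,0,0]]]' 0| egrep 'pos|wrist_force'
python3 -m inch '[[[0,0,0.05],[0,0,0]]]' 0| egrep 'pos|wrist_force'
```

```text
tcp_pos: [0.5096, 0.2267, 0.1557]
wrist_force: [-1.4, -0.1, 2.4]
gripper_force: 1.0
tcp_pos: [0.5096, 0.2267, 0.1552]
wrist_force: [-0.9, -0.3, 2.4]
tcp_pos: [0.5097, 0.2267, 0.1548]
wrist_force: [-1.6, -0.3, 3.1]
```

```bash
python3 -m inch '[[[0,0,0.05],[0,0,0]]]' 0| egrep 'pos|wrist_force'
python3 -m inch '[[[0,0,0.05],[0,0,0]]]' 0| egrep 'pos|wrist_force'
```

```text
tcp_pos: [0.5096, 0.2267, 0.1544]
wrist_force: [-2.1, -0.6, 6.3]
tcp_pos: [0.5096, 0.2267, 0.1541]
wrist_force: [-3.8, -0.5, 6.8]
```

```bash
python3 -m inch '[[[0,0,-1],[0,0,0]],[[0,0,-3],[0,0,0]],[[0,0,-6],[0,0,0]],[[0,0,-9],[0,0,0]],[[-2,0,-11],[0,0,0]]]' 0| egrep 'pos|wrist_force'
python3 -m inch '[[[-0,0,0],[0,0,0]],[[0,0,0],[0,0,0]]]' 45| egrep 'pos|time|width'
python3 - <<'E'
from fit import *
np.set_printoptions(precision=4,suppress=True)
C={n:cam(n) for n in('side','top','wrist')}
for n in C: save(C[n],n+'2.png')
ps=dict()
for nm in('knob_grip','knob_skirt','lid_front'):
    rs=[]
    for n in C:
        for q in bot.pinpoint(n,nm)[:2]:
            c,v=ray(C[n],q['at']); print(nm,n,q['at'],q['p'],'at z.163/.146:',c+v*(.163-c[2])/v[2],c+v*(.146-c[2])/v[2])
S=[(C[n],bot.silhouettes(n,'knob_grip')) for n in('top','side','wrist')]
for d,s in S: print(d['n'],[(x['extent'],x['p']) for x in s[:2]])
w=C['wrist']['frame']; c=cv2.resize(w[200:480,160:480],(640,560)); t=cv2.resize(C['top']['frame'][200:300,140:300],(0,0),fx=2,fy=2)
cv2.imwrite('pics/c2.png',w[:,:,::-1]);
E
```

```text
tcp_pos: [0.511, 0.2084, 0.2666]
wrist_force: [0.7, -0.4, 0.6]
time_s: 8.2
tcp_pos: [0.5099, 0.2067, 0.2643]
grip_width: 0.0282
knob_grip side [404.4, 245.8] 0.88 at z.163/.146: [0.5053 0.1482 0.163 ] [0.4879 0.1495 0.146 ]
knob_grip top [213.6, 273.9] 0.85 at z.163/.146: [0.5116 0.1573 0.163 ] [0.5147 0.1607 0.146 ]
knob_grip wrist [308.0, 331.9] 0.57 at z.163/.146: [0.5008 0.1495 0.163 ] [0.5002 0.1392 0.146 ]
knob_skirt side [406.7, 251.4] 0.82 at z.163/.146: [0.5257 0.1559 0.163 ] [0.5086 0.1572 0.146 ]
knob_skirt top [216.7, 279.6] 0.68 at z.163/.146: [0.4976 0.1516 0.163 ] [0.5004 0.1549 0.146 ]
knob_skirt wrist [313.3, 318.1] 0.74 at z.163/.146: [0.5047 0.1607 0.163 ] [0.5044 0.1512 0.146 ]
lid_front side [433.1, 253.3] 0.7 at z.163/.146: [0.5184 0.2272 0.163 ] [0.5012 0.2299 0.146 ]
lid_front top [189.4, 278.2] 0.91 at z.163/.146: [0.5096 0.2127 0.163 ] [0.5126 0.217  0.146 ]
lid_front top [497.9, 257.6] 0.54 at z.163/.146: [ 0.4568 -0.4904  0.163 ] [ 0.459  -0.4975  0.146 ]
lid_front wrist [317.4, 216.4] 0.89 at z.163/.146: [0.5085 0.2322 0.163 ] [0.5084 0.2281 0.146 ]
top [([202.2, 268.3, 231.4, 291.4], 0.67)]
side [([396.1, 239.7, 412.0, 258.9], 0.6)]
wrist []
```

View pics/wrist2.png

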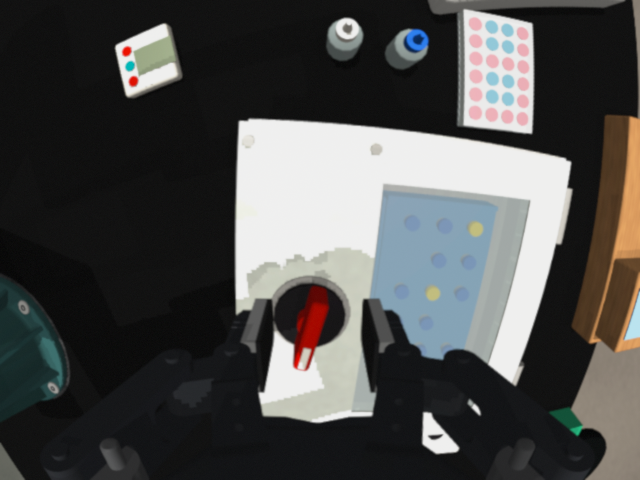

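Run:
```python
from fit import *
np.set_printoptions(precision=4,suppress=True)
d=cam('wrist'); f=d['frame'].astype(int)
sub=np.zeros(f.shape[:2],bool); sub[270:390,270:350]=1
red=(f[...,0]>110)&(f[...,1]<70)&(f[...,2]<70)&sub
br=(f[...,0]>170)&red
for m in(red,br):
    ys,xs=np.nonzero(m); print(len(xs),xs.min(),xs.max(),ys.min(),ys.max())
print(f[295:370:8,290:330:5,0])
for a,b in[((319,290),(302,365))]:
    pass
m=red.astype(np.uint8)
cr=d['frame'][270:390,265:365]; cv2.imwrite('pics/c3.png',cv2.resize(cr,(600,600*120//100),interpolation=cv2.INTER_NEAREST)[:600,:,::-1])
```

```text
948 293 326 301 367
49 293 298 352 366
[[ 24  24  23  24  87  94  93  83]
 [ 24  22  22  70 102 145 130 105]
 [ 22  22  84  85 148 166 165 125]
 [ 20  34 145 104 164 165 161  33]
 [ 23  58 101 145 166 165 123  24]
 [ 32  59  97 162 165 161  27  23]
 [211  94 143 165 165 116  36 134]
 [239 109 154 209 165 200 204 202]
 [237 206 205 205 183 199 199 200]
 [239 218 236 168 239 223 200 200]]
```

View pics/c3.png

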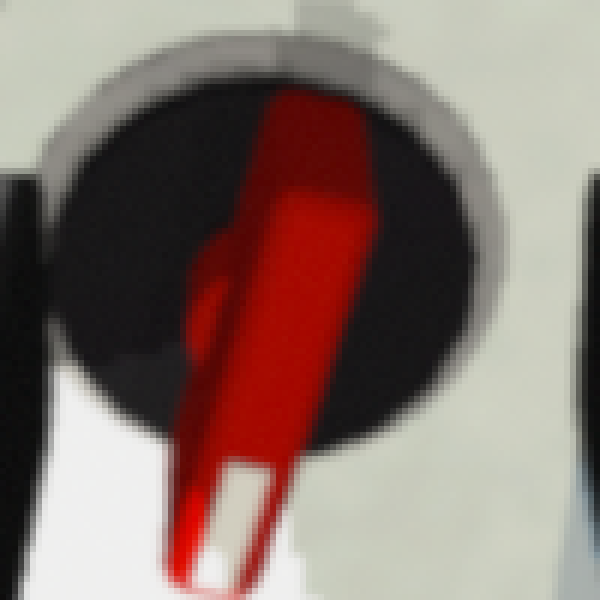

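```bash
python3 - <<'E'
from fit import *
np.set_printoptions(precision=4,suppress=True)
d=cam('wrist')
g=lambda uv,z:(lambda c,v:c+v*(z-c[2])/v[2])(*ray(d,uv))
a=g((319.2,303.3),.178);b=g((301.3,368.8),.178); print(a,b,(a+b)/2,np.linalg.norm(a-b),np.degrees(np.arctan2(a[0]-b[0],a[1]-b[1])))
print('skirt',g((308.9,314.5),.146)); print(bot.sense()['tcp_pos'])
E
python3 go.py .503 .151 .22 -17
```

```text
[0.5096 0.1791 0.178 ] [0.4966 0.1273 0.178 ] [0.5031 0.1532 0.178 ] 0.05338512621935157 14.137434385597098
skirt [0.5019 0.1536 0.146 ]
[0.5095 0.2067 0.2638]
shift cm [-5.58 -0.57  4.38] yaw y deg -0.74
cw turn 16.26
```

```bash
python3 -m inch '[[[-2,-0.2,0],[0,0,4]],[[-4,-0.4,1],[0,0,9]],[[-5.4,-0.6,2.5],[0,0,13.3]],[[-5.4,-0.6,4.4],[0,0,13.3]],[[-5.4,-0.6,4.4],[0,0,13.3]]]' 45| egrep 'pos|wrist_force'
python3 -m inch '[[[0,0,0],[0,0,0]],[[0,0,0],[0,0,0]]]' 45| egrep 'pos|time|width|force'
python3 - <<'E'
from h import *
d=cam('wrist'); cv2.imwrite('pics/c4.png',cv2.resize(d['frame'][260:440,210:410],(600,540))[:,:,::-1])
E
python3 go.py .503 .153 .17 -14.1
```

```text
tcp_pos: [0.501, 0.1521, 0.2178]
wrist_force: [-0.6, -0.5, 0.6]
time_s: 9.75
tcp_pos: [0.5035, 0.1532, 0.2208]
wrist_force: [0.4, 0.3, -0.2]
grip_width: 0.0387
gripper_force: 0.0
shift cm [-0.03 -0.05  5.08] yaw y deg -14.01
cw turn 0.09
```

View pics/c4.png

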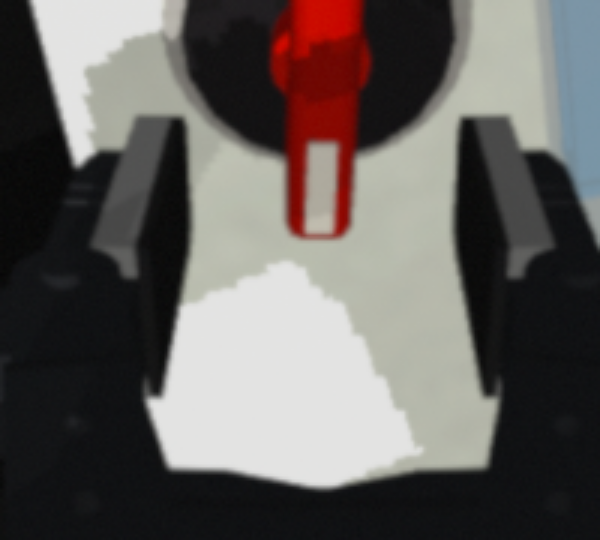

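The crop shows the wing vertical at column 320, midway between the fingers (inner edges at columns 188 and 457), so it is well aligned for the grasp.

```bash
python3 -m inch '[[[0,0,1.5],[0,0,0]],[[0,0,3],[0,0,0]],[[0,0,4],[0,0,0]],[[0,0,4.6],[0,0,0]],[[0,0,5],[0,0,0]]]' 45| egrep 'pos|wrist_force'
python3 -m inch '[[[0,0,0],[0,0,0]],[[0,0,0],[0,0,0]],[[0,0,0],[0,0,0]],[[0,0,0],[0,0,0]],[[0,0,0],[0,0,0]]]' 12| egrep 'pos|time|width|force'
```

```text
tcp_pos: [0.5029, 0.1529, 0.1697]
wrist_force: [0.3, 0.1, -0.4]
time_s: 10.8
tcp_pos: [0.5031, 0.1528, 0.17]
wrist_force: [2.2, -0.5, -0.5]
grip_width: 0.0116
gripper_force: 43.5
```

```bash
python3 -m inch '[[[0,0,0],[0,0,0]],[[0,0,0.05],[0,0,0]],[[0,0,0.1],[0,0,0]]]' 0| egrep 'pos|width|force'
python3 -m inch '[[[0,0,0.05],[0,0,0]],[[0,0,0.1],[0,0,0]]]' 0| egrep 'pos|width|force'
```

```text
tcp_pos: [0.503, 0.1528, 0.1691]
wrist_force: [1.6, -1.3, 3.2]
grip_width: 0.0107
gripper_force: 59.9
tcp_pos: [0.5029, 0.1528, 0.1683]
wrist_force: [-0.6, -0.8, 8.7]
grip_width: 0.0107
gripper_force: 60.5
```

```bash
python3 -m inch '[[[0,0,0.05],[0,0,0]],[[0,0,0.1],[0,0,0]]]' 0| egrep 'pos|wrist_force'
python3 -m inch '[[[0,0,0.05],[0,0,0]],[[0,0,0.05],[0,0,0]]]' 0| egrep 'pos|wrist_force'
```

```text
tcp_pos: [0.5028, 0.1528, 0.1677]
wrist_force: [-2.2, -1.5, 11.5]
tcp_pos: [0.5028, 0.1529, 0.1674]
wrist_force: [-1.1, -1.1, 10.8]
```

```bash
python3 -m inch '[[[0,0,0.05],[0,0,0]],[[0,0,0.1],[0,0,0]],[[0,0,0.1],[0,0,0]]]' 0| egrep 'pos|wrist_force'
python3 -m inch '[[[0,0,0.05],[0,0,0]],[[0,0,0.05],[0,0,0]]]' 0| egrep 'pos|wrist_force'
python3 -c "
from plant import bot
s=bot.sense();print(s['wrist_force'],s['torque'])"
```

```text
tcp_pos: [0.5028, 0.1529, 0.1668]
wrist_force: [-3.0, -0.3, 13.5]
tcp_pos: [0.5027, 0.1529, 0.1665]
wrist_force: [-3.6, -1.4, 16.6]
[-3.63457018 -1.37789858 16.63354818] [-0.12464667  0.79161843 -0.07060838]
```

```bash
python3 -m inch '[[[0,0,0.03],[0,0,0]],[[0,0,0.03],[0,0,0]]]' 0| egrep 'pos|wrist_force'
python3 -m inch '[[[0,0,0],[0,0,2]],[[0,0,0],[0,0,4]],[[0,0,0],[0,0,6]],[[0,0,0],[0,0,6]]]' 0| egrep 'pos|wrist_force'
python3 -c "
from plant import bot
s=bot.sense();print(s['wrist_force'],s['torque'])"
```

```text
tcp_pos: [0.5027, 0.1529, 0.1664]
wrist_force: [-4.3, -1.6, 18.6]
tcp_pos: [0.5029, 0.1528, 0.1664]
wrist_force: [-3.9, -2.1, 18.7]
[-3.85627635 -2.10607541 18.70260799] [-0.25532475  0.91350751 -0.05733759]
```

```bash
cat > s.py <<'E'
from plant import bot; import numpy as np
s=bot.sense(); R=s['tcp_rot']; print(round(s['time_s'],2),'F',s['wrist_force'].round(1),'Tz',s['torque'].round(3),'yaw',np.degrees(np.arctan2(R[1,1],R[0,1])).round(1),s['tcp_pos'].round(4))
E
python3 -m inch '[[[0,0,0],[0,0,2]],[[0,0,0],[0,0,4]],[[0,0,0],[0,0,4]]]' 0 >/dev/null; python3 s.py
python3 -m inch '[[[0,0,0],[0,0,2]],[[0,0,0],[0,0,4]],[[0,0,0],[0,0,4]]]' 0 >/dev/null; python3 s.py
```

```text
13.1 F [-3.  -1.5 18.8] Tz [-0.321  0.799 -0.046] yaw -24.1 [0.5031 0.1527 0.1664]
13.4 F [-4.1 -2.7 16.6] Tz [-0.322  0.686 -0.047] yaw -28.1 [0.5032 0.1527 0.1664]
```

```bash
python3 -m inch '[[[0,0,0],[0,0,2]],[[0,0,0],[0,0,4]],[[0,0,0],[0,0,4]]]' 0 >/dev/null; python3 s.py
python3 -m inch '[[[0,0,0],[0,0,2]],[[0,0,0],[0,0,4]],[[0,0,0],[0,0,4]]]' 0 >/dev/null; python3 s.py
```

```text
13.7 F [-2.6 -3.3 16.6] Tz [-0.449  0.695 -0.009] yaw -32.1 [0.5033 0.1526 0.1664]
14.0 F [-2.9 -3.  18. ] Tz [-0.521  0.624 -0.024] yaw -36.1 [0.5035 0.1525 0.1665]
```

```bash
python3 -m inch '[[[0,0,0],[0,0,3]],[[0,0,0],[0,0,6]],[[0,0,0],[0,0,9]],[[0,0,0],[0,0,12]],[[0,0,0],[0,0,12]]]' 0 >/dev/null; python3 s.py
python3 -m inch '[[[0,0,0],[0,0,3]],[[0,0,0],[0,0,6]],[[0,0,0],[0,0,9]],[[0,0,0],[0,0,12]],[[0,0,0],[0,0,12]]]' 0 >/dev/null; python3 s.py
```

```text
14.5 F [-2.  -3.4 16.9] Tz [-0.761  0.541 -0.076] yaw -48.1 [0.5037 0.1522 0.1664]
15.0 F [-1.1 -6.1 16.5] Tz [-1.074  0.426 -0.019] yaw -60.1 [0.504  0.1518 0.1665]
```

```bash
python3 -m inch '[[[0,0,0],[0,0,3]],[[0,0,0],[0,0,6]],[[0,0,0],[0,0,9]],[[0,0,0],[0,0,12]],[[0,0,0],[0,0,12]]]' 0 >/dev/null; python3 s.py
python3 -m inch '[[[0,0,0],[0,0,3]],[[0,0,0],[0,0,6]],[[0,0,0],[0,0,9]],[[0,0,0],[0,0,9]]]' 0 >/dev/null; python3 s.py
```

```text
15.5 F [-0.5 -7.6 16.3] Tz [-1.342e+00  3.770e-01  1.000e-03] yaw -72.1 [0.5042 0.1513 0.1665]
15.9 F [ 0.4 -7.7 16.9] Tz [-1.493  0.285 -0.052] yaw -81.1 [0.5044 0.1511 0.1666]
```

```bash
python3 -m inch '[[[0,0,0],[0,0,1.5]],[[0,0,0],[0,0,3]],[[0,0,0],[0,0,3]]]' 0 >/dev/null; python3 s.py
python3 -m inch '[[[0,0,0],[0,0,1]],[[0,0,0],[0,0,2]],[[0,0,0],[0,0,2]]]' 0 >/dev/null; python3 s.py
python3 -m inch '[[[0,0,0],[0,0,1]],[[0,0,0],[0,0,1]]]' 0 >/dev/null; python3 s.py
```

```text
16.2 F [-1.3 -9.3 16.6] Tz [-1.626  0.279 -0.028] yaw -84.0 [0.5044 0.151  0.1665]
16.5 F [-0.9 -9.3 17. ] Tz [-1.61   0.294 -0.04 ] yaw -86.0 [0.5044 0.1509 0.1666]
16.7 F [-0.7 -9.3 16.2] Tz [-1.708  0.266 -0.029] yaw -87.0 [0.5044 0.1509 0.1666]
```

```bash
python3 -m inch '[[[0,0,0],[0,0,1]],[[0,0,0],[0,0,1]]]' 0 >/dev/null; python3 s.py
python3 -m inch '[[[0,0,0],[0,0,1]],[[0,0,0],[0,0,1]]]' 0 >/dev/null; python3 s.py
```

```text
16.9 F [-0.7 -9.3 16.4] Tz [-1.693  0.296  0.048] yaw -88.0 [0.5044 0.1508 0.1666]
17.1 F [-1.  -9.8 16.4] Tz [-1.711  0.262  0.461] yaw -88.9 [0.5044 0.1508 0.1666]
```

```bash
python3 -m inch '[[[0,0,0],[0,0,-0.8]],[[0,0,-0.05],[0,0,-0.8]],[[0,0,-0.1],[0,0,-0.8]]]' 0 >/dev/null; python3 s.py
python3 -m inch '[[[0,0,-0.05],[0,0,0]],[[0,0,-0.05],[0,0,0]]]' 0 >/dev/null; python3 s.py
```

```text
17.4 F [ 1.8 -8.9 11.8] Tz [-1.682  0.037  0.154] yaw -88.1 [0.5045 0.1508 0.1672]
17.6 F [ 1.5 -9.5 11.3] Tz [-1.683  0.02   0.157] yaw -88.2 [0.5045 0.1508 0.1675]
```

```bash
python3 -m inch '[[[0,0,-0.05],[0,0,0]],[[0,0,-0.1],[0,0,0]]]' 0 >/dev/null; python3 s.py
python3 -m inch '[[[0,0,-0.05],[0,0,0]],[[0,0,-0.05],[0,0,0]]]' 0 >/dev/null; python3 s.py
```

```text
17.8 F [ 4.  -8.6 -1.3] Tz [-1.542 -0.509  0.18 ] yaw -88.2 [0.5044 0.1508 0.1677]
18.0 F [ 4.  -7.8  0.2] Tz [-1.543 -0.629  0.18 ] yaw -88.2 [0.5044 0.1508 0.1677]
```

```bash
python3 -m inch '[[[0,0,0],[0,0,0]],[[0,0,0],[0,0,0]],[[0,0,0],[0,0,0]],[[0,0,0],[0,0,0]]]' 45 >/dev/null; python3 s.py
python3 -m inch '[[[0,0,-1],[0,0,0]],[[0,0,-3],[0,0,0]],[[0,0,-6],[0,0,0]],[[0,0,-10],[0,0,0]],[[0,0,-13],[0,0,0]]]' 45 >/dev/null; python3 s.py
python3 - <<'E'
from h import *
a=cam('side');b=cam('wrist')
c=np.zeros((440,800,3),np.uint8); c[:,:400]=cv2.resize(a['frame'][180:400,330:530],(400,440)); c[:360,400:]=cv2.resize(b['frame'][180:480,150:483],(400,360))
cv2.imwrite('pics/c5.png',c[:,:,::-1])
E
```

```text
18.4 F [-1.1 -0.3  0.8] Tz [0.041 0.008 0.014] yaw -88.2 [0.5023 0.153  0.1674]
18.9 F [ 0.4  0.3 -0.2] Tz [ 0.008 -0.087  0.018] yaw -88.2 [0.503  0.153  0.3004]
```

View pics/c5.png

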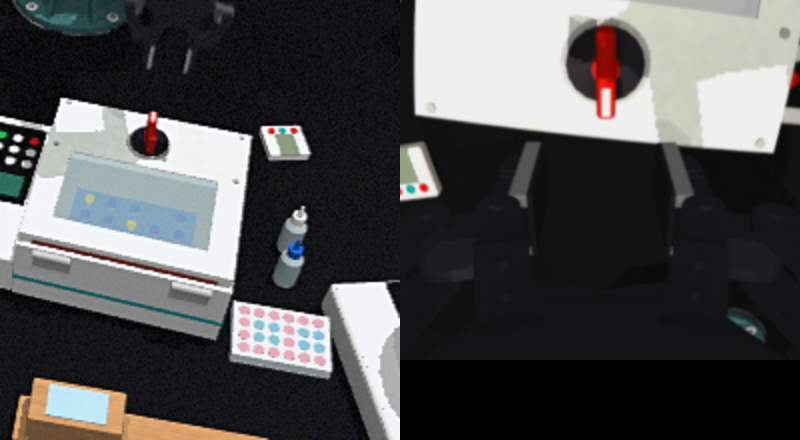

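The picture shows the lid shut, the wing pointing to the front with its white mark at the front end (knob near 605,65 in the right panel), and the bystanders where they were. The gripper is clear of everything.

```bash
python3 -c "
from plant import bot
print(bot.close_job())"
```

```text
the job is handed in; nothing more can be done
None
```

The incubator is shut: I lowered the lid onto the seal, pressed it with at most about 19 N, and turned the knob clockwise to its end stop. The tongue holds the lid, the gripper let go clear of everything, the nearby bystanders look undisturbed, and I handed the job in at about 19 s.

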